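# Snap a sensor carrier onto its kinematic base

### The job

Pick up the loose T-shaped sensor carrier by its black block and set it on the height-adjustable kinematic base, its three ball feet in their seats (nose foot in the cone, the other two in the groove and on the flat), pushing it straight down past both spring rollers until they have snapped over the plate's edges. Nobody noted how high the deck was left, so feel for the seats: bed the carrier in with a steady downward push of about 15 N for two seconds, never pushing with more than 30 N, then let go, leaving it fully home and level. Leave the loose levelling foot, weight, wrench and screwdriver where they are.

Things in the scene. Friction and masses are not known exactly. Their poses are not given: they have to be found in the camera images.
- carrier: Loose sensor carrier, 0.5 to 0.75 kg: T-shaped aluminium plate on three steel ball feet 16 mm across, black block on top. Origin at the level of the feet's undersides; x to the nose, y left, z up. Ball centres at (52, 0), (-32, 38), (-32, -38) mm, 8 mm up. Plate 16 to 22 mm up: bar x -47 to 13, y -55 to 55; nose to x 68, 44 wide. Home: straight above the base's origin, same axes.
- block (a point): Centre of the carrier's black block, the part to grip: 40 mm along the carrier's x, 30 mm along its y, 60 mm tall, axes as the carrier's. It lies at (-4, 0, 52) mm in the carrier's frame; the top of the plate is 30 mm below it. When the carrier is fully home this point lies at (-4, 0) mm in the base's frame, 92 to 112 mm above the bench, as the deck's height has it.
- base: Grey steel foot plate 150 x 164 x 10 mm fixed to the bench; origin on the bench, z up. Above it, on a jack column, a black deck of the same size carries the seats and rollers. The deck is locked, level and square to the foot plate, but its height is not measured: its top is 26 to 46 mm above the bench. All seats and rollers share that height.
- catch_left (a joint): Spring roller on the deck's +y side: travel outwards in m, 0 at rest, 0.006 most. Roller 10 mm across, 22 mm long, hanging 2 mm over the plate's edge. The plate meets both rollers 13 mm above home and must force them 2 mm out (9 to 20 N for both, more than the carrier's weight), slides down between them; from 3 mm above home they close over its top and pull it down. Home: 0 to 0.0006.
- catch_right (a joint): The same on the deck's -y side. The rollers stand at x -4 mm, y +58 and -58 mm in the base's frame, tops 45 mm above the deck's top; the plate's bar passes between them. Both travel together when the carrier is pushed down squarely.
- foot: Loose levelling foot, black disc 52 mm across with brass cone and stud, 52 mm tall; origin under its centre. To be left alone.
- weight: Loose steel test weight, 40 mm across, 52 mm tall; origin under its centre. To be left alone.
- wrench: Loose steel wrench, 160 mm long, lying flat beyond the work. To be left alone.
- driver: Loose screwdriver, 180 mm long, lying flat beyond the work. To be left alone.
- cone (a point): Point on the foot plate straight below the steel cone cup for the nose foot, at (52, 0, 10) mm in the base's frame. Cup: 90 degrees, mouth 20 mm across, rim 21 mm above the deck's top. All seats are oiled and slippery, so that balls slide down into them; home, the balls' undersides are 14 mm above the deck's top.
- groove (a point): Point on the foot plate straight below the steel V groove for the foot on the carrier's +y side, at (-32, 38, 10) mm in the base's frame. Groove: 90 degrees, 20 mm wide, 30 mm long, running towards the cone.
- flat (a point): Point on the foot plate straight below the round flat pad for the foot on the carrier's -y side, at (-32, -38, 10) mm in the base's frame. Pad: 26 mm across, top 14 mm above the deck's top.
Mind the look-alikes: they are no part of the job. What is shaped like the carrier but green or yellow is not meant.

How it is judged:
By the outcome, as a careful person would: the job done as asked, in the order asked, and still so for the second after the job is handed in, with the robot touching nothing.
It also fails if it takes over 64 s, if anything falls off the work surface, if the arm or the gripper's body presses on something with over 40 N, if the wrist force passes 120 N, or if a joint passes its speed limit or range.

### The arm

A 6-joint arm with a two-finger parallel gripper is mounted at the origin on the work surface. World frame = base frame: x ahead of the robot, y to its left, z up, the work surface at z = 0. Lengths are in mm, angles in rad, forces in N, time in s.
With the tool pointing down it reaches from about 350 to 875 mm from the base axis. Payload 4.2 kg.
Tool frame: the origin (TCP) lies midway between the tips of the shut fingers; the grasp point (between the pads) lies 19 mm behind it; z points along the fingers, y is the line along which they close (so a half turn about z gives the same grasp; the last joint's range is limited). The gripper opens to 85 mm and grips with 20 to 120 N. Pads are 22 mm wide; open, the fingers measure 114 mm over their backs; the gripper's body (76 mm by 85 mm) begins 54 mm behind the grasp point. The pads swing forward as they close: fully open they stand 13 mm farther back than shut.
Start: joints at [1.513, 0.385, 0.008, 0, -1.194, -0.259], TCP at [194.672, 593.887, 231.312] pointing down, gripper open.
Joint ranges: [-3.14, 3.14], [-1.21, 2.06], [-1.07, 1.41], [-3.16, 2.05], [-2.99, -0.16], [-3.1, 3.1]. Speed limits (rad/s): [2.79, 2.79, 3.14, 3.14, 3.14, 3.14].

### API

Orientations are given as a unit quaternion [x, y, z, w].
In Python, from bench import read_state, get_image, job_done gives the robot as it stands.
- The arm moves only by the shell command python3 -m jog 'ROWS'. ROWS is JSON, a list of rows, each a list of 3 entries, a list of its own where there are three numbers: the shift along the world's x, y, z scaled (see below), then the turn, a rotation vector about the world's x, y, z scaled (see below), then the gripper's target within -1 to 1 (shut at 1, half-way at 0, fully open at -1). In form: [[[x, y, z], [wx, wy, wz], claw], ...]. A call has 1 to 20 rows; each row is the pose to reach, as a shift and turn from the pose commanded when the call began; what a row does not reach only later rows make up. The controller multiplies each number of a shift by 10 cm and each number of a turn by 120 degrees. A row lasts 1/10 s, in which the tool goes at most 50 mm and 8.59 degrees, less where a joint would pass 70% of its speed; a pose out of reach is approached as far as the arm can. A call with a number of a shift or a turn outside -1 to 1 is refused whole. A call with a gripper value outside its range is refused whole. The fingers move at their own pace and stop on an object; the grip force is fixed at half the most. Time passes only in rows, so rows that repeat a pose let the fingers close. It gives the time, the measured TCP pose, the force, the opening and the grip force at its end, in the units of the state.
- read_state(): the state, without advancing time (a new reading comes with each control period).
- get_image(name): name is "scene" or "top" or "wrist"; returns a dict with "frame" (420x560x3 uint8, red, green, blue), "range_z" (420x560 float32, mm along the optical axis (not along the pixel's ray), 0 where there is no reading), "fx", "fy", "cx", "cy" (pixels), "R" (3x3) and "t" (3): a world point X has camera coordinates R X + t. Camera axes: x right, y down, z forward; pixel columns grow to the right and rows downward; lengths in mm; the calibration is good to about 2 mm. A picture is of the moment at which its call begins.
- job_done(): hands the job in; it is judged then, once.
The state is a dict: "clock": time; "joints": joint angles; "joint_vel": joint speeds; "joint_efforts": joint torques, N m; "position": TCP position; "ee_rot": TCP orientation; "contact_force": force on the tool from outside, world axes, zero at the start; "wrist_torque": the same for the moment, N m; "gripper_width": finger opening in mm; "grasp_force": force on a finger pad.
Only numpy, scipy, OpenCV 4.12 (cv2) and the standard library are available. Lean on these libraries where they do the work, as an engineer would, in place of code of your own. Each camera call takes 0.05 s, during which the arm holds its last target. There are 200 camera calls.

## Working session

There is one attempt and no reset: what is moved stays moved. The work goes in short steps, Python scripts to look and compute and a shell command to move; the robot and the scene stay as the last step left them, time stands still between calls to the robot, and variables do not carry over. Pictures are saved under pics/ and viewed, at most 10 in all, crops included, and the job is handed in when it is done.

```bash
mkdir -p pics; ls
python3 - <<'E'
from bench import *
import cv2,numpy as np
s=read_state();print(s)
ims=[]
for n in("scene","top"):
    g=get_image(n);np.savez(f"{n}0.npz",**g)
    cv2.imwrite(f"pics/{n}0.png",g["frame"][:,:,::-1]);print(n,g["fx"],g["cx"],g["R"],g["t"])
E
```

```text
pics
{'clock': 0.0, 'joints': array([ 1.51265886e+00,  3.85568229e-01,  6.60341845e-03, -4.72398585e-04,
       -1.19400764e+00, -2.58609548e-01]), 'joint_vel': array([ 0.00048268,  0.00159854,  0.00109744, -0.00021833, -0.00035364,
        0.00039013]), 'joint_efforts': array([-4.32508605e-04, -3.92290878e+01,  1.88393319e+01,  4.18597028e+00,
       -4.69268969e-03,  3.95184131e-06]), 'position': array([194.47422522, 593.35015973, 230.20972326]), 'ee_rot': array([ 9.87470751e-01, -1.57798235e-01, -1.09552831e-04,  1.10457100e-03]), 'contact_force': array([-0.58773104,  0.38373928,  0.34706763]), 'wrist_torque': array([ 0.08923948, -0.04514136, -0.02905194]), 'grasp_force': 0.0, 'gripper_width': 85.23495302626858}
scene 432.0706684043357 278.95396164043285 [[ 0.39064293  0.92052012 -0.00638827]
 [ 0.58773565 -0.25474764 -0.76790003]
 [-0.70849482  0.29622011 -0.64053785]] [-289.76025293 -269.87615919 1406.57505055]
top 543.3319338139614 277.71289387006914 [[-0.02430061 -0.99955981 -0.01701931]
 [-0.99507971  0.02582037 -0.09565394]
 [ 0.09605128  0.01461112 -0.99526914]] [ 76.16004288 573.78577797 989.73165309]
```

View pics/scene0.png

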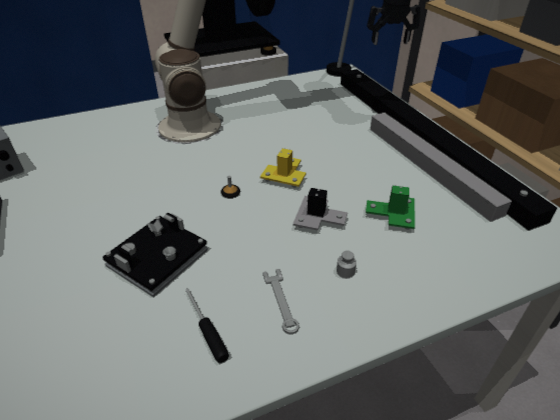

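View pics/top0.png

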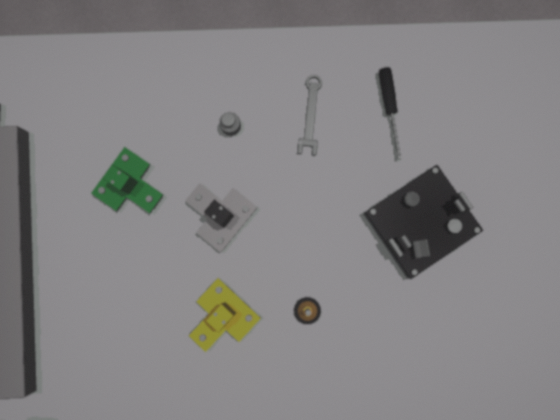

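The scene holds three T-carriers. In the top view they are grey with a black block at (219,214), green at (127,182) and yellow at (225,315). Only the grey one fits the description. The base is at about (422,221). I'll enlarge both and build height maps.

```bash
cat > h.py <<'E'
import numpy as np,cv2
def world(g):
    v,u=np.mgrid[0:420,0:560];z=g["range_z"]
    c=np.stack([(u-g["cx"])/g["fx"]*z,(v-g["cy"])/g["fy"]*z,z],-1)
    P=(c-g["t"])@g["R"];P[z==0]=np.nan
    return P
def rect(P,m):
    p=P[m][:,:2].astype(np.float32);return cv2.minAreaRect(p),len(p),np.median(P[m][:,2])
E
python3 - <<'E'
from h import *
g=np.load("top0.npz");P=world(g);f=g["frame"]
print("table z",np.nanmedian(P[300:400,400:500,2]))
def box(u0,u1,v0,v1,lo,hi):
    m=np.zeros((420,560),bool);m[v0:v1,u0:u1]=1
    return m&(P[...,2]>lo)&(P[...,2]<hi)
print("block",rect(P,box(175,265,175,260,65,100)))
m=box(175,265,175,260,10,35);print("plate",rect(P,m),P[m].mean(0))
m=box(175,265,175,260,10,100);print("all",rect(P,m))
m=box(340,500,150,290,15,55);print("deck",rect(P,m))
m=box(340,500,150,290,5,150);print("base all",rect(P,m))
print(np.histogram(P[150:290,340:500,2],bins=np.arange(-5,105,5)))
for u,v in((198,197),(246,209),(221,240),(412,199),(455,226),(421,248),(395,246),(460,203),(424,222)): print(u,v,P[v,u].round(1))
a=cv2.resize(f[165:275,170:280],(390,390),interpolation=3);b=cv2.resize(f[155:290,350:490],(404,390),interpolation=3)
i=cv2.convertScaleAbs(np.hstack([a,b]),alpha=1.6);cv2.imwrite("pics/crop0.png",i[:,:,::-1])
E
```

```text
table z 0.003201768256192186
block (((574.2877807617188, 169.06651306152344), (40.65781784057617, 29.781551361083984), 49.0702018737793), 391, np.float64(81.86388057207755))
plate (((584.0972900390625, 180.70602416992188), (116.43669891357422, 110.09855651855469), 49.741249084472656), 2096, np.float64(22.013502103601837)) [575.10328573 170.09651433  22.0671322 ]
all (((584.0972900390625, 180.70602416992188), (116.43669891357422, 110.09855651855469), 49.741249084472656), 2524, np.float64(22.519504268988133))
deck (((579.5867309570312, -192.2119140625), (212.56597900390625, 165.87921142578125), 32.339508056640625), 6789, np.float64(31.7498873055265))
base all (((559.6369018554688, -209.4774169921875), (304.99468994140625, 264.4470520019531), 88.8093490600586), 7485, np.float64(31.850519221427987))
(array([6905, 7885,  159,   50,   19,   29, 1261, 4557,  286,  157,  271,
        209,   66,  141,   20,  165,   93,    2,    0,    0,    0]), array([ -5,   0,   5,  10,  15,  20,  25,  30,  35,  40,  45,  50,  55,
        60,  65,  70,  75,  80,  85,  90,  95, 100]))
198 197 [609.8 211.1  28.3]
246 209 [584.6 120.9  29.5]
221 240 [528.1 169.5  22.8]
412 199 [ 593.3 -185.6   46.9]
455 226 [ 541.9 -262.4   43.7]
421 248 [ 503.2 -198.2   44.4]
395 246 [ 507.5 -147.4   63.5]
460 203 [ 580.5 -263.5   75.9]
424 222 [ 551.7 -209.8   29.6]
```

View pics/crop0.png

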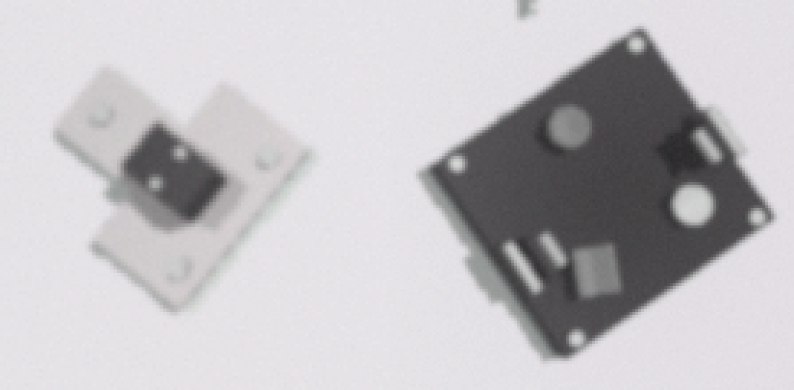

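The crop confirms the grey carrier with its black block: block at (574,169), yaw about 49.5°, top at z=82, which is right. On the deck, the cone is the dark round at top px (412,199), the groove is the square at (422,248) and the flat is the bright disc at (455,226). Their spacings of 84 and 75 mm match the drawing. The deck top is at about 31 mm and the base yaw about 32°. Next I move above the carrier.

```bash
for i in 1; do :; done
python3 -m jog '[[[0.38,-0.42,0],[0,0,-0.07],-1],[[0.76,-0.85,0],[0,0,-0.14],-1],[[0.76,-0.85,0],[0,0,-0.187],-1]]'
```

```text
clock: 0.4
position: [272.3, 505.5, 230.9]
ee_rot: [0.937, -0.35, 0.0, 0.001]
contact_force: [-0.4, -0.1, -0.1]
gripper_width: 85.5
grasp_force: 0.0
```

```bash
python3 -m jog '[[[0.38,-0.42,0],[0,0,-0.07],-1],[[0.76,-0.85,0],[0,0,-0.14],-1],[[0.76,-0.85,0],[0,0,-0.187],-1]]'
```

```text
clock: 0.7
position: [348.3, 420.5, 231.0]
ee_rot: [0.85, -0.526, 0.0, 0.001]
contact_force: [-0.5, 1.1, -0.0]
gripper_width: 85.3
grasp_force: 0.0
```

```bash
python3 -m jog '[[[0.38,-0.42,0],[0,0,-0.07],-1],[[0.76,-0.85,0],[0,0,-0.14],-1],[[0.76,-0.85,0],[0,0,-0.187],-1]]'
```

```text
clock: 1.0
position: [424.3, 335.6, 230.9]
ee_rot: [0.732, -0.682, 0.0, 0.001]
contact_force: [-0.5, -0.1, -0.7]
gripper_width: 85.3
grasp_force: 0.0
```

```bash
python3 -m jog '[[[0.38,-0.42,0],[0,0,-0.07],-1],[[0.76,-0.85,0],[0,0,-0.14],-1],[[0.76,-0.85,0],[0,0,-0.187],-1]]'
```

```text
clock: 1.3
position: [500.4, 250.7, 230.7]
ee_rot: [-0.585, 0.811, -0.0, -0.001]
contact_force: [-0.7, -0.0, 0.9]
gripper_width: 85.6
grasp_force: 0.0
```

```bash
python3 -m jog '[[[0.38,-0.42,0],[0,0,-0.07],-1],[[0.76,-0.85,0],[0,0,-0.14],-1],[[0.76,-0.85,0],[0,0,-0.187],-1],[[0.76,-0.85,0],[0,0,-0.187],-1],[[0.76,-0.85,0],[0,0,-0.187],-1]]'
python3 - <<'E'
from bench import *;from h import *
g=get_image("wrist");np.savez("w0.npz",**g);P=world(g);s=read_state();print(s["position"],s["ee_rot"],s["joints"])
m=(P[...,2]>65)&(P[...,2]<100)&(g["frame"].max(-1)<110);print("block",rect(P,m))
m=(P[...,2]>15)&(P[...,2]<30);print("plate",rect(P,m))
cv2.imwrite("pics/w0.png",g["frame"][:,:,::-1])
E
```

```text
clock: 1.8
position: [574.3, 168.7, 230.7]
ee_rot: [-0.42, 0.907, 0.0, -0.001]
contact_force: [0.8, 0.6, 0.3]
gripper_width: 85.6
grasp_force: 0.0
[574.11426963 169.24354151 230.97882354] [-4.20633299e-01  9.07230661e-01  1.04294751e-04 -3.81096365e-04] [ 5.56776658e-01  3.40427927e-01 -5.98245727e-02 -3.25926753e-04
 -1.17127480e+00 -1.25915950e+00]
block (((549.295166015625, 218.1567840576172), (346.61846923828125, 146.81004333496094), 35.50475311279297), 2928, np.float64(81.06979938603496))
plate (((540.1339111328125, 317.33441162109375), (430.7864074707031, 431.6647033691406), 88.31930541992188), 17821, np.float64(21.56059557899069))
```

View pics/w0.png

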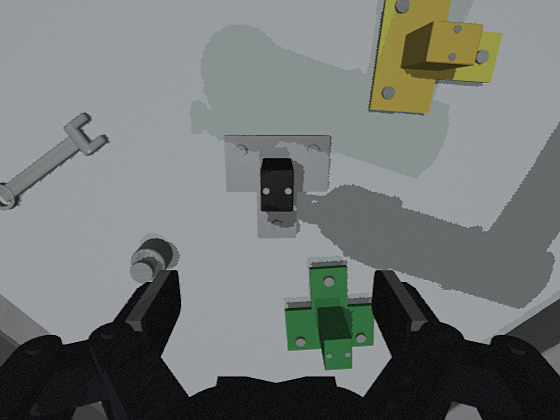

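The wrist view shows the carrier's block at (277,185), square to the fingers, with its nose towards the image bottom. I'll measure it within its own region.

Run:
```python
from h import *
g=np.load("w0.npz");P=world(g)
def reg(u0,u1,v0,v1,lo,hi):
    m=np.zeros((420,560),bool);m[v0:v1,u0:u1]=1
    return m&(P[...,2]>lo)&(P[...,2]<hi)
print("block",rect(P,reg(245,310,150,225,76,90)))
print("plate",rect(P,reg(215,340,125,245,15,28)))
X=g["R"]@np.array([574,169,231.])+g["t"];print("tcp px",X[:2]/X[2]*g["fx"]+[g["cx"],g["cy"]])
# base from top view at seat rims, by blob centroids
t=np.load("top0.npz");P=world(t);H=P[...,2]
m=np.zeros((420,560),np.uint8);m[150:290,340:500]=1
k=m&((H>40)&(H<58))
n,l,st,c=cv2.connectedComponentsWithStats(k.astype(np.uint8))
for i in range(1,n):
    if st[i,4]>40: print(c[i].round(1),st[i,4],np.median(P[l==i],0).round(1),P[l==i].mean(0).round(1),rect(P,l==i)[0])
k=(m>0)&(H>62)
n,l,st,c=cv2.connectedComponentsWithStats(k.astype(np.uint8))
for i in range(1,n):
    if st[i,4]>20: print("hi",c[i].round(1),st[i,4],P[l==i].mean(0).round(1),rect(P,l==i)[0])
k=(m>0)&(H>25)&(H<36);print("deck",rect(P,cv2.morphologyEx(k.astype(np.uint8),cv2.MORPH_OPEN,np.ones((9,9)))>0))
```

```text
block (((573.17919921875, 168.36062622070312), (40.31825256347656, 29.67009735107422), 48.94525909423828), 1438, np.float64(81.46968297279781))
plate (((582.50390625, 179.43670654296875), (114.52526092529297, 110.32110595703125), 49.88636779785156), 5967, np.float64(21.559752643842508))
tcp px [276.36176121 274.10040865]
[411.4 198.9] 163 [ 593.3 -183.9   50.5] [ 593.1 -183.9   49.9] ((592.9264526367188, -184.1243438720703), (24.500764846801758, 26.21458625793457), 85.19869232177734)
[453.9 225.9] 166 [ 541.9 -259.8   45.3] [ 542.1 -259.9   45.1] ((542.1279296875, -260.6280822753906), (25.857860565185547, 23.90209197998047), 79.33209228515625)
[420.8 248.8] 237 [ 501.5 -198.    48.6] [ 501.8 -196.8   48.3] ((501.7260437011719, -196.22097778320312), (29.8458309173584, 26.91974449157715), 7.955246925354004)
hi [461.4 203.4] 171 [ 580.2 -267.1   72.1] ((582.1828002929688, -268.56658935546875), (31.18476676940918, 26.795812606811523), 32.08560562133789)
hi [403.4 242.7] 143 [ 512.6 -160.5   73.4] ((512.8958129882812, -161.65533447265625), (27.75129508972168, 16.28009605407715), 30.049177169799805)
deck (((553.3082275390625, -209.2233123779297), (149.6952667236328, 164.99673461914062), 32.14606475830078), 4606, np.float64(31.487437949989385))
```

```bash
python3 -m jog '[[[0,0,-0.4],[0,0,0],-1],[[0,0,-0.8],[0,0,0],-1],[[-0.005,-0.005,-1],[0,0,0],-1]]'
```

```text
clock: 2.15
position: [571.4, 168.9, 128.1]
ee_rot: [-0.421, 0.907, 0.0, -0.003]
contact_force: [-0.1, 0.8, -1.0]
gripper_width: 85.6
grasp_force: 0.0
```

```bash
python3 -m jog '[[[0,0,-0.3],[0,0,0],-1],[[0,0,-0.6],[0,0,0],-1],[[0,0,-0.8],[0,0,0],-1],[[0,0,-0.9],[0,0,0],-1],[[0,0,-0.9],[0,0,0],-1],[[0,0,-0.9],[0,0,0],1],[[0,0,-0.9],[0,0,0],1],[[0,0,-0.9],[0,0,0],1],[[0,0,-0.9],[0,0,0],1],[[0,0,-0.9],[0,0,0],1],[[0,0,-0.9],[0,0,0],1],[[0,0,-0.9],[0,0,0],1]]'
```

```text
clock: 3.35
position: [574.7, 168.7, 42.3]
ee_rot: [-0.42, 0.907, -0.0, 0.001]
contact_force: [-1.4, 1.0, 5.8]
gripper_width: 29.4
grasp_force: 60.5
```

```bash
python3 -m jog '[[[0,0,0.15],[0,0,0],1],[[0,0,0.4],[0,0,0],1],[[0,0,0.7],[0,0,0],1],[[0,0,0.95],[0,0,0],1],[[0,0,1],[0,0,0],1],[[0,0,1],[0,0,0],1],[[0,0,1],[0,0,0],1],[[0,0,1],[0,0,0],1]]'
```

```text
clock: 4.15
position: [572.9, 167.8, 138.9]
ee_rot: [-0.42, 0.908, 0.0, -0.002]
contact_force: [-0.4, -0.1, -5.8]
gripper_width: 29.6
grasp_force: 60.5
```

```bash
python3 -m jog '[[[-0.01,-0.15,0],[0,0,-0.01],1],[[-0.03,-0.4,0],[0,0,-0.02],1],[[-0.05,-0.68,0],[0,0,-0.03],1],[[-0.07,-0.956,0],[0,0,-0.036],1]]'
```

```text
clock: 4.55
position: [566.3, 71.1, 140.3]
ee_rot: [-0.385, 0.923, 0.0, -0.001]
contact_force: [0.3, -1.0, -6.2]
gripper_width: 29.5
grasp_force: 60.3
```

```bash
python3 -m jog '[[[-0.02,-0.3,0],[0,0,-0.01],1],[[-0.045,-0.62,0],[0,0,-0.02],1],[[-0.07,-0.956,0],[0,0,-0.036],1]]'
```

```text
clock: 4.85
position: [559.2, -24.6, 140.5]
ee_rot: [-0.35, 0.937, 0.0, -0.001]
contact_force: [0.1, 0.3, -6.0]
gripper_width: 29.7
grasp_force: 60.3
```

```bash
python3 -m jog '[[[-0.02,-0.3,0],[0,0,-0.01],1],[[-0.045,-0.62,0],[0,0,-0.02],1],[[-0.07,-0.956,0],[0,0,-0.036],1],[[-0.07,-0.956,0],[0,0,-0.036],1],[[-0.07,-0.956,0],[0,0,-0.036],1]]'
python3 - <<'E'
from bench import *;from h import *
g=get_image("wrist");np.savez("w1.npz",**g);P=world(g);s=read_state();print(s["position"],s["ee_rot"],s["contact_force"])
cv2.imwrite("pics/w1.png",g["frame"][:,:,::-1])
E
```

```text
clock: 5.35
position: [552.2, -119.6, 140.5]
ee_rot: [-0.313, 0.95, 0.0, -0.001]
contact_force: [-0.4, 0.3, -6.3]
gripper_width: 29.7
grasp_force: 60.8
[ 552.56833774 -118.7682217   140.69567507] [-3.14188645e-01  9.49360374e-01  2.84521802e-04 -5.42912151e-04] [-1.13600614  0.3718431  -6.12782418]
```

View pics/w1.png

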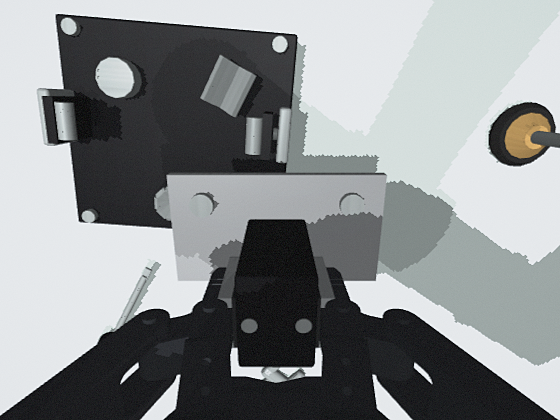

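The wrist view shows the carrier held square. The flat is at px (118,78), the groove at (230,85), and the rollers at (64,121) and (254,135). The plate's back edge is at row 175. I'll measure both in this view.

Run:
```python
from h import *
g=np.load("w1.npz");P=world(g);f=g["frame"].astype(int);br=f.mean(-1);H=P[...,2]
def reg(u0,u1,v0,v1,lo,hi):
    m=np.zeros((420,560),bool);m[v0:v1,u0:u1]=1
    return m&(H>lo)&(H<hi)
def show(n,m):
    m=cv2.morphologyEx(m.astype(np.uint8),cv2.MORPH_OPEN,np.ones((3,3)))>0
    print(n,m.sum(),P[m].mean(0).round(1),rect(P,m)[0],np.median(H[m]).round(1))
show("flat",reg(85,150,45,110,41,52)&(br>90)); show("groove",reg(190,262,45,125,38,60)&(br>60))
show("deck",reg(45,300,10,230,25,36)&(br<90))
show("rolL",reg(50,82,95,145,60,90)&(br>90)); show("rolR",reg(243,268,110,160,60,90)&(br>90))
show("block",reg(225,345,300,372,170,195))
m=reg(160,390,165,285,112,132); show("plate",m)
# rear edge and side edges of plate in world
rows=[(u,np.where(m[:,u])[0].min()) for u in range(175,380,3) if m[:,u].any()]
q=np.array([P[v+1,u] for u,v in rows]);vx,vy,x0,y0=cv2.fitLine(q[:,:2].astype(np.float32),cv2.DIST_HUBER,0,.01,.01).ravel()
print("rear edge yaw(of y axis)",np.degrees(np.arctan2(vy,vx)),x0,y0,np.median(q[:,2]),"plate z front", [P[v,u].round(1) for u,v in((180,180),(375,180),(180,270),(375,270))])
L=[P[v,np.where(m[v])[0].min()+1] for v in range(190,268,4)];R=[P[v,np.where(m[v])[0].max()-1] for v in range(190,268,4)]
print("sides",np.median(L,0),np.median(R,0),(np.mean(L,0)+np.mean(R,0))/2)
```

```text
flat 1232 [ 541.1 -261.3   45.1] ((541.4651489257812, -261.41650390625), (24.98261833190918, 24.982704162597656), 3.531853199005127) 45.1
groove 1896 [ 500.8 -197.7   47.8] ((501.0852966308594, -197.38038635253906), (30.03917121887207, 26.264972686767578), 7.920844554901123) 48.4
deck 31310 [ 543.8 -226.4   31.1] ((551.9481811523438, -209.6031494140625), (149.47476196289062, 163.13900756835938), 32.27579879760742) 31.1
rolL 599 [ 574.7 -262.6   74.6] ((576.6869506835938, -263.0565185546875), (23.91288185119629, 11.00553035736084), 31.12346839904785) 74.8
rolR 554 [ 513.8 -165.4   74.6] ((514.045166015625, -165.47718811035156), (21.915401458740234, 9.395853996276855), 32.24433898925781) 74.8
block 6623 [ 552.2 -117.9  180.4] ((552.3685302734375, -115.10394287109375), (32.625099182128906, 42.6483154296875), 38.97644805908203) 179.6
plate 17794 [ 535.1 -132.   120. ] ((540.9088745117188, -127.624267578125), (60.75200653076172, 110.72731018066406), 36.796634674072266) 119.7
rear edge yaw(of y axis) -53.340317 516.6116 -145.17856 118.00994045544404 plate z front [array([ 548. , -182.6,  119.1]), array([ 489.5, -104.2,  119.9]), array([ 591.6, -156. ,  118.8]), array([527.3, -70.2, 119.7])]
sides [ 572.04891003 -171.96091651  119.52615897] [507.60432895 -85.63924414 119.90627579] [ 540.04333492 -128.37167129  119.68044918]
```

```bash
python3 -m jog '[[[-0.02,-0.3,0],[0,0,-0.01],1],[[-0.04,-0.62,0],[0,0,-0.02],1],[[-0.062,-0.944,0],[0,0,-0.037],1],[[-0.062,-0.944,0],[0,0,-0.037],1],[[-0.062,-0.944,-0.1],[0,0,-0.037],1],[[-0.062,-0.944,-0.2],[0,0,-0.037],1],[[-0.062,-0.944,-0.3],[0,0,-0.037],1],[[-0.062,-0.944,-0.35],[0,0,-0.037],1],[[-0.062,-0.944,-0.35],[0,0,-0.037],1],[[-0.062,-0.944,-0.35],[0,0,-0.037],1],[[-0.062,-0.944,-0.35],[0,0,-0.037],1]]'
python3 - <<'E'
from bench import *;from h import *
for n in("wrist","top","scene"):
    g=get_image(n);np.savez(n[0]+"2.npz",**g)
    if n=="wrist":cv2.imwrite("pics/w2.png",g["frame"][:,:,::-1])
s=read_state();print(s["position"],s["ee_rot"],s["contact_force"],s["wrist_torque"])
E
```

```text
clock: 6.5
position: [547.5, -212.8, 106.9]
ee_rot: [-0.278, 0.961, -0.0, 0.001]
contact_force: [0.1, 0.2, -5.7]
gripper_width: 29.5
grasp_force: 61.9
[ 547.23735265 -212.88636742  106.80578362] [-2.77713039e-01  9.60663943e-01 -2.06808147e-04  4.61631414e-04] [-0.66541996 -1.14774529 -6.31354397] [-0.02383329  0.05675533  0.05122578]
```

View pics/w2.png

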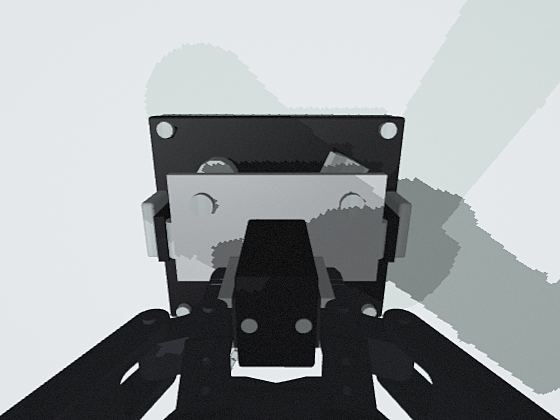

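The carrier is between the rollers, and the deck's edges are parallel to the plate's. The deck screws are at (165,130) and (388,130), and the plate's back edge is at row 174. I'll check the offset before pressing.

Run:
```python
from h import *
g=np.load("w2.npz");P=world(g);H=P[...,2]
m=(H>78)&(H<96);m[:165]=0;m[285:]=0;m[:,:160]=0;m[:,390:]=0
def fit(q):
    q=np.array(q);vx,vy,x0,y0=cv2.fitLine(q[:,:2].astype(np.float32),cv2.DIST_HUBER,0,.01,.01).ravel();return np.degrees(np.arctan2(vy,vx)).round(2),x0.round(1),y0.round(1),np.median(q[:,2]).round(1)
pr=[P[np.where(m[:,u])[0].min()+1,u] for u in range(175,380,3)]
L=[P[v,np.where(m[v])[0].min()+1] for v in range(185,215,3)];R=[P[v,np.where(m[v])[0].max()-1] for v in range(185,215,3)]
d=(H>24)&(H<36)&(g["frame"].max(-1)<100)
dr=[P[np.where(d[:,u])[0].min()+1,u] for u in range(185,375,3)]
dl=[P[v,np.where(d[v])[0].min()+1] for v in range(140,185,3)];dR=[P[v,np.where(d[v])[0].max()-1] for v in range(140,185,3)]
print("plate rear",fit(pr),"deck rear",fit(dr))
th=np.radians(32.25);ex=np.array([np.cos(th),np.sin(th)]);ey=np.array([-ex[1],ex[0]])
B=np.array([548.5,-212.1])
for n,q in dict(plate_rear=pr,deck_rear=dr).items(): print(n,"x",np.median((np.array(q)[:,:2]-B)@ex).round(2))
for n,q in dict(pL=L,pR=R,dL=dl,dR=dR).items(): print(n,"y",np.median((np.array(q)[:,:2]-B)@ey).round(2))
s=m.copy();print("plate z",np.median(H[s]),"corners",[H[v-2:v+3,u-2:u+3].mean().round(1) for u,v in((180,182),(375,182),(185,270),(370,270))])
```

```text
plate rear (np.float32(-57.53), np.float32(510.4), np.float32(-236.1), np.float64(84.2)) deck rear (np.float32(-57.71), np.float32(497.2), np.float32(-261.8), np.float64(30.3))
plate_rear x -45.03
deck_rear x -69.88
pL y -54.05
pR y 54.37
dL y -79.8
dR y nan
plate z 85.97409541058809 corners [np.float64(85.8), np.float64(86.2), np.float64(85.8), np.float64(85.9)]
```

```bash
python3 -m jog '[[[-0.01,-0.006,0],[0,0,0],1],[[-0.01,-0.006,-0.02],[0,0,0],1],[[-0.01,-0.006,-0.04],[0,0,0],1],[[-0.01,-0.006,-0.05],[0,0,0],1],[[-0.01,-0.006,-0.05],[0,0,0],1],[[-0.01,-0.006,-0.05],[0,0,0],1]]'
```

```text
clock: 7.25
position: [546.1, -213.5, 101.3]
ee_rot: [-0.278, 0.961, -0.0, 0.0]
contact_force: [0.6, -0.6, -5.8]
gripper_width: 29.1
grasp_force: 62.1
```

```bash
python3 -m jog '[[[0,0,-0.01],[0,0,0],1],[[0,0,-0.01],[0,0,0],1],[[0,0,-0.01],[0,0,0],1]]'
```

```text
clock: 7.55
position: [546.3, -213.6, 101.0]
ee_rot: [-0.278, 0.961, -0.0, 0.0]
contact_force: [-1.4, -0.4, -0.0]
gripper_width: 29.3
grasp_force: 62.5
```

```bash
python3 -m jog '[[[0,0,-0.01],[0,0,0],1],[[0,0,-0.01],[0,0,0],1],[[0,0,-0.01],[0,0,0],1]]'
```

```text
clock: 7.85
position: [546.6, -213.7, 100.5]
ee_rot: [-0.278, 0.961, -0.001, 0.001]
contact_force: [-2.1, -0.3, 5.7]
gripper_width: 29.5
grasp_force: 63.3
```

```bash
python3 -m jog '[[[0,0,-0.01],[0,0,0],1],[[0,0,-0.01],[0,0,0],1],[[0,0,-0.01],[0,0,0],1]]'
```

```text
clock: 8.15
position: [547.0, -213.6, 99.2]
ee_rot: [-0.278, 0.961, -0.001, 0.001]
contact_force: [-1.0, 0.1, 2.8]
gripper_width: 29.7
grasp_force: 63.2
```

```bash
python3 -m jog '[[[0,0,-0.01],[0,0,0],1],[[0,0,-0.02],[0,0,0],1],[[0,0,-0.02],[0,0,0],1]]'
```

```text
clock: 8.45
position: [545.7, -213.1, 95.0]
ee_rot: [-0.277, 0.961, 0.0, -0.0]
contact_force: [1.1, -0.2, -3.4]
gripper_width: 29.1
grasp_force: 62.4
```

```bash
python3 -m jog '[[[0,0,-0.01],[0,0,0],1],[[0,0,-0.02],[0,0,0],1],[[0,0,-0.02],[0,0,0],1]]'
```

```text
clock: 8.75
position: [545.5, -213.3, 93.6]
ee_rot: [-0.278, 0.961, 0.0, -0.001]
contact_force: [1.2, -0.4, -4.9]
gripper_width: 29.3
grasp_force: 62.2
```

```bash
python3 -m jog '[[[0,0,-0.01],[0,0,0],1],[[0,0,-0.02],[0,0,0],1],[[0,0,-0.02],[0,0,0],1]]'
```

```text
clock: 9.05
position: [545.7, -213.4, 92.0]
ee_rot: [-0.278, 0.961, 0.0, -0.0]
contact_force: [0.3, -0.6, -3.8]
gripper_width: 29.3
grasp_force: 62.2
```

```bash
python3 -m jog '[[[0,0,-0.01],[0,0,0],1],[[0,0,-0.02],[0,0,0],1],[[0,0,-0.02],[0,0,0],1]]'
```

```text
clock: 9.35
position: [545.4, -213.2, 89.3]
ee_rot: [-0.277, 0.961, 0.001, -0.001]
contact_force: [0.8, -1.5, -8.4]
gripper_width: 29.1
grasp_force: 61.9
```

```bash
python3 -m jog '[[[0,0,-0.01],[0,0,0],1],[[0,0,-0.01],[0,0,0],1],[[0,0,-0.01],[0,0,0],1]]'
```

```text
clock: 9.65
position: [545.7, -213.6, 88.6]
ee_rot: [-0.278, 0.961, 0.0, -0.0]
contact_force: [2.6, -3.3, -9.7]
gripper_width: 29.5
grasp_force: 61.3
```

```bash
python3 -m jog '[[[0,0,-0.01],[0,0,0],1],[[0,0,-0.01],[0,0,0],1],[[0,0,-0.01],[0,0,0],1]]'
```

```text
clock: 9.95
position: [545.9, -213.7, 88.3]
ee_rot: [-0.278, 0.961, -0.0, -0.0]
contact_force: [0.4, -4.7, -7.9]
gripper_width: 29.0
grasp_force: 61.6
```

```bash
python3 -m jog '[[[0,0,-0.01],[0,0,0],1],[[0,0,-0.01],[0,0,0],1],[[0,0,-0.01],[0,0,0],1]]'
```

```text
clock: 10.25
position: [545.9, -213.8, 88.0]
ee_rot: [-0.278, 0.961, -0.0, 0.0]
contact_force: [-1.7, -5.1, -3.3]
gripper_width: 29.4
grasp_force: 62.2
```

It is on the seats with a small sideways load. I'll ease that while adding push.

```bash
python3 -m jog '[[[-0.001,-0.004,-0.01],[0,0,0],1],[[-0.001,-0.004,-0.01],[0,0,0],1],[[-0.001,-0.004,-0.01],[0,0,0],1]]'
```

```text
clock: 10.55
position: [545.9, -214.0, 87.8]
ee_rot: [-0.278, 0.961, -0.0, 0.0]
contact_force: [-4.2, -3.6, 4.7]
gripper_width: 29.4
grasp_force: 63.2
```

```bash
python3 -m jog '[[[-0.001,-0.002,-0.01],[0,0,0],1],[[-0.001,-0.002,-0.01],[0,0,0],1],[[-0.001,-0.002,-0.01],[0,0,0],1]]'
```

```text
clock: 10.85
position: [546.0, -214.1, 87.7]
ee_rot: [-0.278, 0.961, -0.0, 0.0]
contact_force: [-5.2, -1.9, 8.4]
gripper_width: 29.7
grasp_force: 64.0
```

```bash
python3 -m jog '[[[-0.005,-0.002,-0.009],[0,0,0],1],[[-0.005,-0.002,-0.009],[0,0,0],1],[[-0.005,-0.002,-0.009],[0,0,0],1]]'; python3 -c "
from bench import *
s=read_state();print(s['position'],s['contact_force'],s['wrist_torque'])"
```

```text
clock: 11.15
position: [545.9, -214.1, 87.7]
ee_rot: [-0.278, 0.961, -0.001, 0.001]
contact_force: [-5.8, 0.3, 12.4]
gripper_width: 29.2
grasp_force: 64.4
[ 545.90167181 -214.12056779   87.66158877] [-5.8483786   0.26072194 12.36510796] [ 0.27546794  1.49970422 -0.05455512]
```

```bash
python3 -m jog '[[[-0.005,0,-0.006],[0,0,0],1],[[-0.005,0,-0.006],[0,0,0],1],[[-0.005,0,-0.006],[0,0,0],1],[[-0.005,0,-0.006],[0,0,0],1]]'
```

```text
clock: 11.55
position: [545.9, -214.1, 87.6]
ee_rot: [-0.278, 0.96, -0.001, 0.002]
contact_force: [-6.4, 0.3, 14.6]
gripper_width: 29.6
grasp_force: 64.6
```

```bash
python3 -m jog '[[[0,0,0],[0,0,0],1],[[0,0,0],[0,0,0],1],[[0,0,0],[0,0,0],1],[[0,0,0],[0,0,0],1],[[0,0,0],[0,0,0],1],[[0,0,0],[0,0,0],1],[[0,0,0],[0,0,0],1],[[0,0,0],[0,0,0],1],[[0,0,0],[0,0,0],1],[[0,0,0],[0,0,0],1],[[0,0,0],[0,0,0],1],[[0,0,0],[0,0,0],1]]'
```

```text
clock: 12.75
position: [545.9, -214.1, 87.6]
ee_rot: [-0.278, 0.96, -0.001, 0.001]
contact_force: [-6.0, 1.6, 15.0]
gripper_width: 29.3
grasp_force: 64.6
```

```bash
python3 -m jog '[[[0,0,0],[0,0,0],1],[[0,0,0],[0,0,0],1],[[0,0,0],[0,0,0],1],[[0,0,0],[0,0,0],1],[[0,0,0],[0,0,0],1],[[0,0,0],[0,0,0],1],[[0,0,0],[0,0,0],1],[[0,0,0],[0,0,0],1],[[0,0,0],[0,0,0],1],[[0,0,0],[0,0,0],1],[[0,0,0],[0,0,0],1],[[0,0,0],[0,0,0],1]]'
python3 - <<'E'
from bench import *;from h import *
s=read_state();print(s["position"],s["contact_force"])
g=get_image("wrist");np.savez("w3.npz",**g);P=world(g);H=P[...,2]
print("plate corners",[H[v-2:v+3,u-2:u+3].mean().round(1) for u,v in((180,182),(375,182),(185,270),(370,270))])
cv2.imwrite("pics/w3.png",g["frame"][:,:,::-1])
E
```

```text
clock: 13.95
position: [545.9, -214.1, 87.6]
ee_rot: [-0.278, 0.96, -0.001, 0.002]
contact_force: [-5.8, 0.4, 15.4]
gripper_width: 29.2
grasp_force: 64.6
[ 545.90573192 -214.11810413   87.64999069] [-5.83026517  0.44748848 15.43704933]
plate corners [np.float64(66.9), np.float64(66.7), np.float64(66.8), np.float64(66.9)]
```

View pics/w3.png

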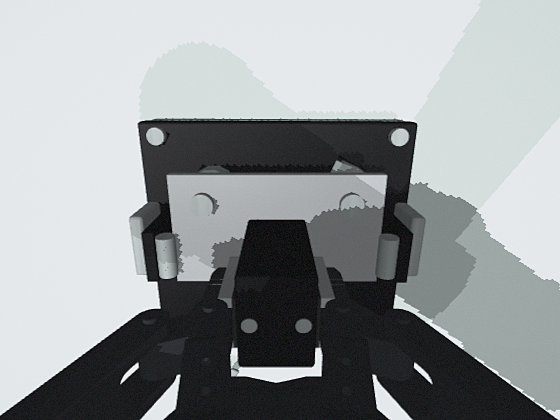

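The plate is level at 66.8 mm, where home predicts about 67, and both rollers, at px (167,255) and (388,255), lie over its edges. I'll unload, open part-way and withdraw.

```bash
python3 -m jog '[[[0,0,0.01],[0,0,0],1],[[0,0,0.021],[0,0,0],1],[[0,0,0.021],[0,0,0],1],[[0,0,0.021],[0,0,0],1]]'
```

```text
clock: 14.4
position: [545.9, -214.1, 87.7]
ee_rot: [-0.278, 0.961, -0.001, 0.001]
contact_force: [-3.3, -0.4, 7.9]
gripper_width: 29.3
grasp_force: 63.3
```

```bash
python3 -m jog '[[[0,0,0],[0,0,0],0.1],[[0,0,0],[0,0,0],-0.3],[[0,0,0],[0,0,0],-0.3],[[0,0,0],[0,0,0],-0.3],[[0,0,0],[0,0,0],-0.3],[[0,0,0],[0,0,0],-0.3],[[0,0,0],[0,0,0],-0.3]]'
```

```text
clock: 15.1
position: [544.8, -214.2, 85.8]
ee_rot: [-0.278, 0.961, 0.0, -0.0]
contact_force: [1.0, 0.2, -1.1]
gripper_width: 55.3
grasp_force: 0.0
```

```bash
python3 -m jog '[[[0,0,0.1],[0,0,0],-0.3],[[0,0,0.3],[0,0,0],-0.3],[[0,0,0.6],[0,0,0],-0.3],[[0,0,1],[0,0,0],-0.3],[[0,0,1],[0,0,0],-0.3],[[0,0,1],[0,0,0],-0.3],[[0,0,1],[0,0,0],-0.3]]'
python3 - <<'E'
from bench import *;from h import *
s=read_state();print(s["position"],s["contact_force"])
for n in("wrist","top"):
    g=get_image(n);np.savez(n[0]+"4.npz",**g);P=world(g);H=P[...,2];
    near=np.hypot(P[...,0]-548.5,P[...,1]+212.1)<90
    m=near&(H>62)&(H<70)&(g["frame"].min(-1)>90)
    A=np.c_[P[m][:,:2]-[548.5,-212.1],np.ones(m.sum())];c=np.linalg.lstsq(A,H[m],rcond=None)[0]
    print(n,"plate n",m.sum(),"tilt deg",np.degrees(c[:2]).round(2),"z",c[2].round(2),np.median(H[m]),rect(P,m)[0])
    b=near&(H>110)&(H<140)&(g["frame"].max(-1)<110);print("block",rect(P,b))
    if n=="wrist":cv2.imwrite("pics/w4.png",g["frame"][:,:,::-1])
E
```

```text
clock: 15.8
position: [544.1, -214.0, 185.4]
ee_rot: [-0.278, 0.961, 0.0, -0.001]
contact_force: [-0.1, 0.7, -1.0]
gripper_width: 55.4
grasp_force: 0.0
[ 544.10885212 -214.02147685  185.43238936] [-0.1466252   0.70703395 -0.98376549]
wrist plate n 7166 tilt deg [0.1  0.18] z 66.91 66.85478921575202 ((563.5245361328125, -216.8516845703125), (114.98619842529297, 133.6712646484375), 32.37702178955078)
block (((544.6719360351562, -214.7283935546875), (40.46823501586914, 29.872167587280273), 32.434974670410156), 2895, np.float64(126.79764745396422))
top plate n 113 tilt deg [1.61 0.61] z 68.28 67.10890171949468 ((509.0885314941406, -228.24017333984375), (26.841394424438477, 45.99128723144531), 6.280311107635498)
block (((536.860595703125, -219.48919677734375), (0.0, 0.0), 0.0), 1, np.float64(128.23237955106137))
```

View pics/w4.png

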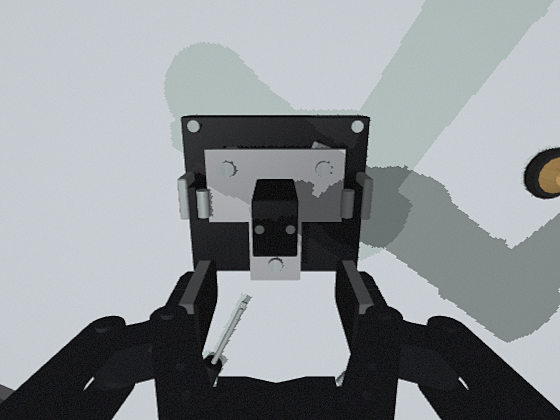

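The released carrier sits home: block at (544.7,-214.7), yaw 32.4°, plate level within 0.2° at 66.9 mm. Both rollers are over the plate edges at (204,204) and (347,204), and the gripper is clear.

```bash
python3 -c "
from bench import *
print(job_done())"
```

```text
the job is handed in; nothing more can be done
None
```

The carrier is home on the kinematic base with both rollers snapped over the plate and measures level within about 0.2°; it was bedded at about 15 N for over 2 s (highest reading 15.4 N), then released with the gripper clear, and the job is handed in at about 16 s.

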